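# Lock a clean filter into the bench dust extractor

## Task

The dust extractor on the bench is open and needs its clean filter, the one with white pleats and a blue cap. Push it into the round socket on the sloping front with its lugs in the slots at the white marks, press against the spring and turn it clockwise about a quarter turn to the stop, then let go so that it stays locked with its bar at the yellow marks. Leave the old brown filter and everything else where it stands.

Things in the scene. Friction and masses are not known exactly. Their poses are not given: they have to be found in the camera images.
- clean_filter: The clean filter cartridge: white pleats, blue cap with a straight blue grip bar, 94 mm tall, 0.16 to 0.26 kg, loose, upright on its nose. Origin: centre of the nose's underside; z runs up its axis. Round body 56 mm in diameter, z = 0 to 52 (nose chamfered to 44 mm over the first 6 mm); cap disc 76 mm in diameter, z = 52 to 60; above it the bar. Half a turn makes no difference.
- filter_bar (a point): Centre of the clean filter's grip bar, 77 mm above the nose. The bar is 16 mm thick (along the filter's x), 64 mm long (along its y) and 34 mm high (z = 60 to 94).
- filter_lugs (a point): Point on the clean filter's axis 37.5 mm above the nose. Here two like round steel lugs, 6 mm in diameter, stick out along the filter's +y and -y to 35.5 mm from the axis, below the ends of the bar and the two white pointers on the cap.
- old_filter: The old clogged filter, same shape, size and axes as the clean one, but brown pleats and a dusty brown cap. Loose, upright on its nose; the two filters may stand either way round, left or right.
- extractor: Bench dust extractor, dark green, 240 mm deep (x), 250 mm wide (y), 165 mm high (203 mm over the carrying handle near its back), fixed to the bench. Origin: centre of its underside; its front, -x, faces roughly toward the robot. The upper front slopes at 25 degrees and carries the round black filter socket.
- filter_port: The filter socket: open black round housing on the slope, 88 mm across, 60 mm deep, bore 61 mm, fixed. Origin: centre of the mouth, level with the rim; z points out along its axis, 25 degrees from vertical, leaning to the extractor's front; y is level, x up the slope. The filter's lugs enter at the white marks and turn clockwise (looking into the socket) to the yellow marks; the other way is blocked.
- port_entry (a point): Middle of one white mark on the rim, 41 mm from the axis, at +82.5 degrees about the port's z from its +y. Below it, and opposite, is an entry slot for a lug, 12 mm wide and out to 37.5 mm from the axis. To get under the tabs and turn, the nose must be 49 to 52 mm below the mouth (at 52 the cap meets the rim).
- port_lock (a point): Middle of one yellow mark on the rim, 41 mm from the axis, on the port's +y; the other is opposite. A lug turned 77 to 88 degrees clockwise from the slot (88 is the stop) stands here under a recess 3.5 mm high. Let go, the spring lifts it into the recess: locked, bar along the port's y, cap 6.5 mm off the rim.
- port_seat (a point): Point on the socket's axis 45.5 mm below the mouth, where the centre of the nose lies when the filter is locked.
- seal_plate (a joint): Spring-loaded seal plate in the socket: travel in m, 0 as found (plate 40 mm below the mouth), 0.0055 with the filter locked, 0.012 with it pressed fully in. It pushes the filter out with 4 N at 0, 6.5 N when locked, 9.5 N fully pressed.
- sanding_block: Bystander: cork sanding block wrapped in brown abrasive paper, 63 x 119 x 36 mm, loose, lying between the two filters. Origin: centre of its underside, long axis y.
- tape_measure: Bystander: yellow pocket tape, 36 x 99 x 66 mm high, loose, left of the filters. Origin: centre of its underside.
- bench_brush: Bystander: bench brush, 38 x 288 x 67 mm, loose, at the right, below the right-hand clamp bar. Origin: centre of its underside. (Two aluminium clamp bars run straight ahead of the robot over the worktop, at y = -0.18 and +0.47 m, 24 mm wide, 133 to 183 mm above it; the work lies between them.)
Not all that is in view belongs to the job. There is more than one size of the clean_filter; the job needs the middle-sized.

How it is judged:
By the outcome, as a careful person would: the job done as asked, in the order asked, and still so for the second after the job is handed in, with the robot touching nothing.
It also fails if it takes over 53 s, if anything falls off the work surface, if the arm or the gripper's body presses on something with over 40 N, if the wrist force passes 120 N, or if a joint passes its speed limit or range.

## Robot

A 7-joint arm with a two-finger parallel gripper is mounted at the origin on a cart in front of the work surface, level with it; the furniture and walls round the work are solid. World frame = base frame: x ahead of the robot, y to its left, z up, the work surface at z = 0. Lengths are in mm, angles in rad, forces in N, time in s.
With the tool pointing down it reaches from about 400 to 875 mm from the base axis. Payload 4.4 kg.
Tool frame: the origin (TCP) lies at the very end of the fingers, on their centre line; the grasp point (between the pads) lies 19 mm behind it; z points along the fingers, y is the line along which they close (so a half turn about z gives the same grasp; the last joint's range is limited). The gripper opens to 85 mm and grips with 20 to 120 N. Pads are 22 mm wide; open, the fingers measure 114 mm over their backs; the gripper's body (76 mm by 85 mm) begins 54 mm behind the grasp point. The pads swing forward as they close: fully open they stand 13 mm farther back than shut.
Start: joints at [1.07, 0.628, 0.038, 1.517, -0.027, 0.996, -0.02], TCP at [273.827, -589.522, 231.313] pointing down, gripper open.
Joint ranges: [-3.06, 3.06], [-0.37, 2.12], [-1.25, 1.32], [0.18, 2.47], [-1.1, 4.24], [0.23, 1.98], [-2.94, 2.94]. Speed limits (rad/s): [2.57, 2.57, 3.14, 3.14, 3.14, 3.14, 3.14].

## Interface

Orientations are given as [roll, pitch, yaw] about the fixed x, y, z axes, in that order (R = Rz(yaw) Ry(pitch) Rx(roll)).
In Python, from cell import ctrl gives the robot as it stands.
- The arm moves only by the tool jog_arm, never from a script. Its argument "plan" is a list of rows, each an object of numbers: "tx", "ty", "tz": the shift along the tool's x, y, z as a fraction of full scale; "wx", "wy", "wz": the turn, a rotation vector about the tool's x, y, z as a fraction of full scale; "claw": the closure, from 0 (fully open) to 1 (shut). In form: [{"tx": .., "ty": .., "tz": .., "wx": .., "wy": .., "wz": .., "claw": ..}, ...]. A call has 1 to 12 rows; each row is the pose to reach, as a shift and turn from the pose commanded when the call began, along the tool's axes at that moment; what a row does not reach only later rows make up. Full scale, the value 1, is 300 mm for a shift and 90 degrees for a turn. A row lasts 1/10 s, in which the tool goes at most 50 mm and 8.59 degrees, less where a joint would pass 70% of its speed; a pose out of reach is approached as far as the arm can. A call with a number of a shift or a turn outside -1 to 1 is refused whole. A call with a gripper value outside its range is refused whole. The fingers move at their own pace and stop on an object; the grip force is fixed at half the most. Time passes only in rows, so rows that repeat a pose let the fingers close. It gives the time, the measured TCP pose, the force, the opening and the grip force at its end, in the units of the state.
- ctrl.read_state(): the state, without advancing time (a new reading comes with each control period).
- ctrl.get_image(name): name is "scene" or "top" or "wrist"; returns a dict with "img" (480x640x3 uint8, red, green, blue), "depth" (480x640 float32, mm along the optical axis (not along the pixel's ray), 0 where there is no reading), "fx", "fy", "cx", "cy" (pixels), "position" and "orientation" of the camera in the world; the wrist camera has in their place "hand_eye" (4x4, takes a point from camera to tool coordinates, whose origin is the TCP and whose axes are the flange's). Camera axes: x right, y down, z forward; pixel columns grow to the right and rows downward; lengths in mm; the calibration is good to about 2 mm. A picture is of the moment at which its call begins: read the wrist's pose just before it.
- ctrl.finish_job(): hands the job in; it is judged then, once.
Trained networks look in a picture, given as the dict that the camera call returned (one of the last four; its "shot" number tells which), for a name from the list of things; names that differ only in an ending like _2 or _b are one class to them, and where a whole thing is asked for, a point or a joint stands for the part that bears it (a point fixed in the world has none). Each returns a list of dicts, best first, with "score" (0 to 1); they miss things now and then, are a little off and sometimes report something else, mostly with a low value. They report only what shows in the picture. A call takes as long as a camera call. They do not tell look-alikes from the thing itself.
- ctrl.trace(picture, thing): "pixels" (480x640 bool, what is visible of it) and "extent" ([centre column, centre row, width, height] in pixels, round what is visible of it).
The state is a dict: "clock": time; "qpos": joint angles; "qd": joint speeds; "tau": joint torques, N m; "eef_pos": TCP position; "tool_rot": TCP orientation; "force": force on the tool from outside, world axes, zero at the start; "torque": the same for the moment, N m; "width": finger opening in mm; "gripper_force": force on a finger pad.
Only numpy, scipy, OpenCV 4.12 (cv2) and the standard library are available. Lean on these libraries where they do the work, as an engineer would, in place of code of your own. Each camera call takes 0.05 s, during which the arm holds its last target. There are 200 camera calls.

## Working session

There is one attempt and no reset: what is moved stays moved. The work goes in short steps, Python scripts to look and compute and a tool call to move; the robot and the scene stay as the last step left them, time stands still between calls to the robot, and variables do not carry over. Pictures are saved under pics/ and viewed, at most 10 in all, crops included, and the job is handed in when it is done.

Besides the shell and the picture viewer there is one more tool, called after "Emit:" as name(argument=value, ...) on one line, values as JSON. jog_arm: Moves the arm, as the interface text tells. Shift numbers are shares of 300 mm and turn numbers shares of 90 degrees, none past 1 either way. Its arguments: {"type":"object","properties":{"plan":{"type":"array"}},"required":["plan"]}

```bash
mkdir -p pics; ls; cat > h.py <<'E'
import numpy as np, cv2
from scipy.spatial.transform import Rotation as R
from cell import ctrl
def T(pos,rpy):
    M=np.eye(4); o=np.array(rpy,float)
    M[:3,:3]=o if o.shape==(3,3) else (R.from_euler('xyz',o).as_matrix() if o.size==3 else R.from_quat(o).as_matrix()); M[:3,3]=pos; return M
def campose(p,st=None):
    if 'hand_eye' in p: return T(st['eef_pos'],st['tool_rot'])@np.array(p['hand_eye'])
    return T(p['position'],p['orientation'])
def cloud(p,C):
    d=p['depth']; v,u=np.mgrid[:480,:640]
    c=np.stack([(u-p['cx'])/p['fx']*d,(v-p['cy'])/p['fy']*d,d],-1)
    w=c@C[:3,:3].T+C[:3,3]; w[d<=0]=np.nan; return w
def save(n,img): cv2.imwrite('pics/'+n,img[...,::-1])
E
python3 - <<'E'
from h import *
for n in('scene','top'):
    p=ctrl.get_image(n); save(n+'.png',p['img']); W=cloud(p,campose(p)); np.save(n+'.npy',W)
    print(n,p['position'],p['orientation'],p['fx'])
    for t in('clean_filter','old_filter','filter_port','extractor','sanding_block'):
        for r in ctrl.trace(p,t)[:4]:
            m=r['pixels']; w=W[m]; w=w[~np.isnan(w[:,0])]
            print(t,round(r['score'],2),np.round(r['extent']),np.round(np.median(w,0)) if len(w) else '', np.round(np.percentile(w[:,2],98)) if len(w) else '')
s=ctrl.read_state();print(s)
E
```

```text
pics
scene [ 45.60696837 541.54210699 802.57104479] [-2.36648974  0.01565413 -2.28940324] 452.56012415427904
clean_filter 0.83 [332. 189.  40.  46.] [692. -75.  78.] 122.0
clean_filter 0.8 [406. 282.  24.  36.] [373.  -2.  46.] 72.0
clean_filter 0.64 [368. 254.  37.  42.] [479.  15.  61.] 96.0
old_filter 0.98 [286. 315.  36.  50.] [468. 250.  61.] 96.0
old_filter 0.51 [367. 253.  31.  39.] [479.  16.  61.] 96.0
filter_port 0.89 [272. 206.  53.  50.] [649. 136. 165.] 205.0
extractor 0.79 [257. 218. 155. 143.] [668. 167. 140.] 201.0
extractor 0.35 [366. 256.  31.  41.] [479.  16.  61.] 96.0
sanding_block 0.74 [340. 304.  61.  51.] [437. 138.  34.] 37.0
sanding_block 0.29 [366. 253.  33.  42.] [479.  15.  61.] 96.0
top [ 524.36333392  132.83573403 1008.75819772] [-3.08367872 -0.02368135 -1.58403809] 434.84433586420994
clean_filter 0.97 [382. 332.  24.  23.] [381. -10.  47.] 73.0
clean_filter 0.63 [375. 281.  35.  34.] [488.   5.  61.] 96.0
clean_filter 0.59 [418. 178.  47.  42.] [705. -83.  79.] 123.0
old_filter 0.67 [266. 287.  36.  37.] [479. 242.  61.] 96.0
filter_port 0.93 [319. 199
[... 294 characters left out ...]
 'qpos': array([ 1.07019646,  0.62836836,  0.03847274,  1.51739962, -0.0269676 ,
        0.99629192, -0.01999524]), 'qd': array([ 6.79456293e-05,  1.37125415e-03,  7.57827868e-04, -1.30965785e-04,
        1.18364641e-03, -1.84307597e-03, -2.50000649e-04]), 'tau': array([-4.14215647e-04, -5.62979293e+01,  1.22493323e+00, -1.93696314e+01,
        1.09208166e-02,  1.81108961e-03,  5.66635549e-06]), 'eef_pos': array([ 273.83790219, -589.52406829,  231.33357257]), 'tool_rot': array([ 3.14154294e+00, -2.75890102e-05,  4.34819292e-01]), 'force': array([-0.54561589, -0.31533713,  0.47216363]), 'torque': array([ 0.03924732, -0.06746708, -0.03706859]), 'gripper_force': 0.0, 'width': 85.24519274003784}
```

View pics/scene.png

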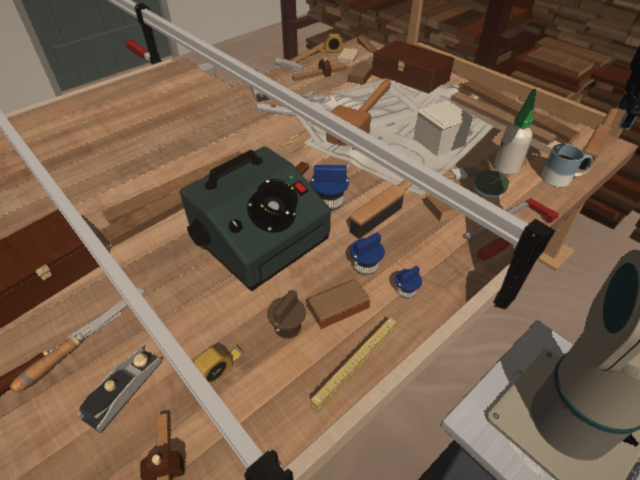

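View pics/top.png

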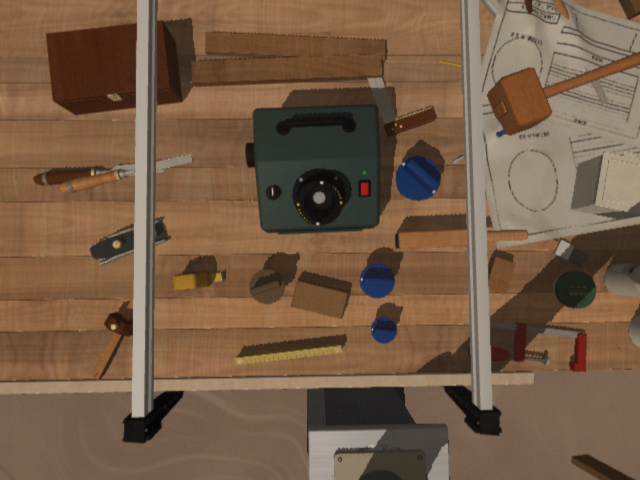

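```bash
python3 - <<'E'
from h import *
for n,(c,r) in (('top',(377,281)),('scene',(368,253))):
    W=np.load(n+'.npy'); w=W[r-30:r+30,c-30:c+30].reshape(-1,3); w=w[~np.isnan(w[:,0])]
    b=w[(w[:,2]>88)&(w[:,2]<102)]; rc=cv2.minAreaRect(b[:,:2].astype(np.float32)); print(n,'bar',len(b),rc,np.median(b[:,2]))
    d=b[:,:2]-b[:,:2].mean(0); print(np.degrees(np.arctan2(*np.linalg.svd(d)[2][0][::-1])), b[:,:2].mean(0))
    k=w[(w[:,2]>53)&(w[:,2]<66)]; print('cap',cv2.minEnclosingCircle(k[:,:2].astype(np.float32)))
for n,(c,r) in (('top',(319,199)),('scene',(272,206))):
    W=np.load(n+'.npy'); p=cv2.imread(f'pics/{n}.png')
    w=W[r-32:r+32,c-32:c+32]; hsv=cv2.cvtColor(p,cv2.COLOR_BGR2HSV)[r-32:r+32,c-32:c+32]
    for nm,m in (('yel',(hsv[...,1]>110)&(hsv[...,2]>120)&(abs(hsv[...,0].astype(int)-26)<10)),('wht',(hsv[...,1]<60)&(hsv[...,2]>140))):
        k,l,s,cc=cv2.connectedComponentsWithStats(m.astype(np.uint8),connectivity=8)
        for i in range(1,k): print(n,nm,s[i,4],cc[i]+[c-32,r-32],np.round(np.nanmedian(w[l==i],0)))
a=cv2.imread('pics/top.png')[150:310,280:430]; a=cv2.resize(a,None,fx=3.7,fy=3.7,interpolation=cv2.INTER_CUBIC); cv2.imwrite('pics/crop.png',a)
E
```

```text
top bar 226 ((486.85882568359375, 3.7255096435546875), (63.63156509399414, 15.85028076171875), 84.18487548828125) 93.84206324585341
-95.81008863687845 [486.96674017   4.37617893]
cap ((487.03564453125, 3.6277124881744385), 38.38429260253906)
scene bar 183 ((487.13299560546875, 5.144176483154297), (64.25740814208984, 17.960817337036133), 85.46549224853516) 93.8217954358829
83.74386238065858 [485.6982191    7.14534698]
cap ((507.8221130371094, -13.194174766540527), 66.32157135009766)
top yel 4 [340.5 202.5] [641.  87. 191.]
top yel 4 [297.5 204.5] [638. 169. 190.]
top wht 5 [321.2 182.4] [677. 124. 208.]
top wht 4 [317.5 223.5] [603. 131. 174.]
scene yel 3 [291.66666667 187.66666667] [640.  87. 191.]
scene yel 4 [261.5 205.5] [639. 169. 191.]
scene yel 1 [265. 209.] [630. 167. 186.]
scene wht 5 [267.2 180.6] [678. 122. 206.]
scene wht 41 [273.51219512 204.75609756] [659. 126. 154.]
scene wht 6 [286.83333333 212.16666667] [603. 133. 173.]
scene wht 1 [269. 228.] [630. 163. 129.]
```

View pics/crop.png

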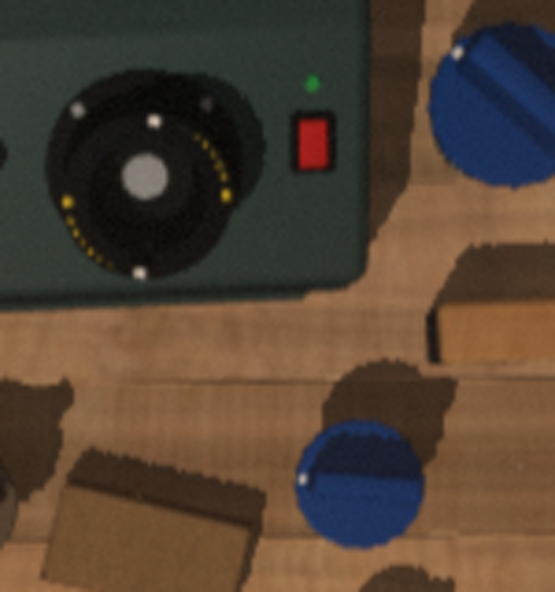

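The blue candidates in the top picture are the large filter (418,178, about 123 mm high), the middle one (377,281, 94 mm high, cap radius 38.4) and the small one (384,330, about 73 mm). The brown filter at (267,287) is the old one. I'm choosing the middle one; the crop shows it at (360,483) with its bar roughly along world y. In the same crop, the port's white marks are at (154,121) and (140,272), and its yellow marks at (67,202) and (226,195).

Emit:
jog_arm(plan=[{"tx": 0.1, "ty": -0.1, "tz": -0.1, "wz": -0.05, "claw": 0}, {"tx": 0.2, "ty": -0.2, "tz": -0.1, "wz": -0.1, "claw": 0}, {"tx": 0.3, "ty": -0.3, "tz": -0.1, "wz": -0.15, "claw": 0}, {"tx": 0.4, "ty": -0.4, "tz": -0.1, "wz": -0.2, "claw": 0}, {"tx": 0.5, "ty": -0.5, "tz": -0.1, "wz": -0.25, "claw": 0}, {"tx": 0.6, "ty": -0.6, "tz": -0.1, "wz": -0.3, "claw": 0}, {"tx": 0.74, "ty": -0.75, "tz": -0.1, "wz": -0.35, "claw": 0}, {"tx": 0.74, "ty": -0.75, "tz": -0.1, "wz": -0.35, "claw": 0}, {"tx": 0.74, "ty": -0.75, "tz": -0.1, "wz": -0.35, "claw": 0}])

```text
invalid input at $.plan[0]: expected keys tx, ty, tz, wx, wy, wz, claw
```

```bash
cat >> h.py <<'E'
def go(pos,Rm):
    s=ctrl.read_state(); M=R.from_euler('xyz',s['tool_rot']).as_matrix()
    t=M.T@(np.array(pos)-s['eef_pos'])/300; w=R.from_matrix(M.T@Rm).as_rotvec()/(np.pi/2)
    print('t',np.round(t,4),'w',np.round(w,4),'at',np.round(s['eef_pos'],1),np.round(np.degrees(s['tool_rot']),2),'clk',s['clock'],'q',np.round(s['qpos'],2),'F',np.round(s['force'],1),'wd',round(s['width'],1),round(s['gripper_force']))
def down(fyaw): # tool over upright filter with yaw fyaw (deg)
    return R.from_euler('xyz',[180,0,90+fyaw],degrees=True).as_matrix()
E
python3 -c "
from h import *
go([487,4,240],down(-5.5))"
```

```text
t [ 1.4778 -1.495  -0.0289] w [ 0.      0.     -0.6621] at [ 273.8 -589.5  231.3] [180.    -0.    24.91] clk 0.6 q [ 1.07  0.63  0.04  1.52 -0.03  1.   -0.02] F [-0.5 -0.3  0.5] wd 85.2 0
```

Emit:
jog_arm(plan=[{"tx": 0.1, "ty": -0.1, "tz": -0.1, "wx": 0, "wy": 0, "wz": -0.05, "claw": 0}, {"tx": 0.2, "ty": -0.2, "tz": -0.1, "wx": 0, "wy": 0, "wz": -0.1, "claw": 0}, {"tx": 0.3, "ty": -0.3, "tz": -0.1, "wx": 0, "wy": 0, "wz": -0.15, "claw": 0}, {"tx": 0.4, "ty": -0.4, "tz": -0.1, "wx": 0, "wy": 0, "wz": -0.2, "claw": 0}, {"tx": 0.5, "ty": -0.5, "tz": -0.1, "wx": 0, "wy": 0, "wz": -0.25, "claw": 0}, {"tx": 0.6, "ty": -0.6, "tz": -0.1, "wx": 0, "wy": 0, "wz": -0.3, "claw": 0}, {"tx": 0.74, "ty": -0.75, "tz": -0.1, "wx": 0, "wy": 0, "wz": -0.35, "claw": 0}, {"tx": 0.74, "ty": -0.75, "tz": -0.1, "wx": 0, "wy": 0, "wz": -0.35, "claw": 0}, {"tx": 0.74, "ty": -0.75, "tz": -0.1, "wx": 0, "wy": 0, "wz": -0.35, "claw": 0}])

```text
clock: 1.5
eef_pos: [381.4, -290.0, 261.7]
tool_rot: [3.141, -0.001, 0.989]
force: [0.1, -1.4, -0.1]
width: 85.4
gripper_force: 0.0
```

```bash
python3 -c "
from h import *
go([487,4,250],down(-5.5))"
```

```text
t [ 1.0122 -0.2448  0.0395] w [ 4.000e-04 -3.000e-04 -3.095e-01] at [ 381.4 -290.   261.7] [ 1.7997e+02 -3.0000e-02  5.6640e+01] clk 1.5 q [ 0.7   0.35 -0.15  1.94  0.07  0.86 -0.06] F [ 0.1 -1.4 -0.1] wd 85.4 0
```

Emit:
jog_arm(plan=[{"tx": 0.15, "ty": -0.04, "tz": 0, "wx": 0, "wy": 0, "wz": -0.05, "claw": 0}, {"tx": 0.3, "ty": -0.08, "tz": 0, "wx": 0, "wy": 0, "wz": -0.1, "claw": 0}, {"tx": 0.45, "ty": -0.12, "tz": 0, "wx": 0, "wy": 0, "wz": -0.15, "claw": 0}, {"tx": 0.6, "ty": -0.16, "tz": 0, "wx": 0, "wy": 0, "wz": -0.2, "claw": 0}, {"tx": 0.75, "ty": -0.2, "tz": 0.02, "wx": 0, "wy": 0, "wz": -0.25, "claw": 0}, {"tx": 0.9, "ty": -0.22, "tz": 0.04, "wx": 0, "wy": 0, "wz": -0.31, "claw": 0}, {"tx": 1.0, "ty": -0.245, "tz": 0.04, "wx": 0, "wy": 0, "wz": -0.31, "claw": 0}, {"tx": 1.0, "ty": -0.245, "tz": 0.04, "wx": 0, "wy": 0, "wz": -0.31, "claw": 0}, {"tx": 1.0, "ty": -0.245, "tz": 0.04, "wx": 0, "wy": 0, "wz": -0.31, "claw": 0}])

```text
clock: 2.4
eef_pos: [485.6, -3.0, 249.1]
tool_rot: [-3.141, 0.001, 1.47]
force: [-0.0, -1.5, -0.5]
width: 85.3
gripper_force: 0.0
```

```bash
python3 - <<'E'
from h import *
s=ctrl.read_state(); p=ctrl.get_image('wrist'); save('w1.png',p['img']); W=cloud(p,campose(p,s))
w=W.reshape(-1,3); w=w[~np.isnan(w[:,0])]; w=w[np.hypot(w[:,0]-487,w[:,1]-4)<50]
b=w[(w[:,2]>89)&(w[:,2]<99)]; print(cv2.minAreaRect(b[:,:2].astype(np.float32)),len(b),np.median(b[:,2]))
k=w[(w[:,2]>55)&(w[:,2]<64)]; print(cv2.minEnclosingCircle(k[:,:2].astype(np.float32)),len(k))
go([487,4,64],down(-5.5))
E
```

```text
((487.51568603515625, 4.275518417358398), (63.36869812011719, 15.798097610473633), 84.69812774658203) 1552 94.26181027336574
((487.481201171875, 3.927687168121338), 38.551185607910156) 4292
t [0.0271 0.0034 0.6169] w [-0.0002  0.0009 -0.0041] at [485.3  -3.7 249.1] [-1.7998e+02  8.0000e-02  8.4130e+01] clk 2.45 q [ 0.2   0.39 -0.34  1.93  0.17  0.85 -0.34] F [ 0.5 -0.7  0.6] wd 85.2 0
```

View pics/w1.png

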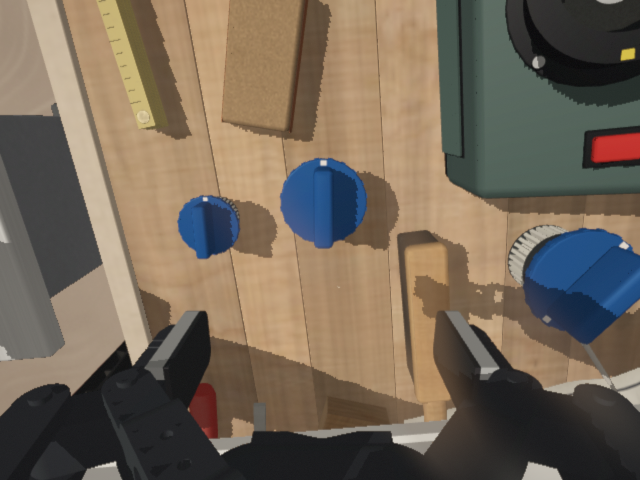

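The middle filter is at (324,200), with its bar vertical in the picture and the fingers straddling its axis line. Going down to grip.

Emit:
jog_arm(plan=[{"tx": 0.028, "ty": 0.005, "tz": 0.1, "wx": 0, "wy": 0, "wz": -0.006, "claw": 0}, {"tx": 0.028, "ty": 0.005, "tz": 0.2, "wx": 0, "wy": 0, "wz": -0.006, "claw": 0}, {"tx": 0.028, "ty": 0.005, "tz": 0.3, "wx": 0, "wy": 0, "wz": -0.006, "claw": 0}, {"tx": 0.028, "ty": 0.005, "tz": 0.4, "wx": 0, "wy": 0, "wz": -0.006, "claw": 0}, {"tx": 0.028, "ty": 0.005, "tz": 0.48, "wx": 0, "wy": 0, "wz": -0.006, "claw": 0}, {"tx": 0.028, "ty": 0.005, "tz": 0.54, "wx": 0, "wy": 0, "wz": -0.006, "claw": 0}, {"tx": 0.028, "ty": 0.005, "tz": 0.58, "wx": 0, "wy": 0, "wz": -0.006, "claw": 0}, {"tx": 0.028, "ty": 0.005, "tz": 0.605, "wx": 0, "wy": 0, "wz": -0.006, "claw": 0}, {"tx": 0.028, "ty": 0.005, "tz": 0.612, "wx": 0, "wy": 0, "wz": -0.006, "claw": 0}, {"tx": 0.028, "ty": 0.005, "tz": 0.612, "wx": 0, "wy": 0, "wz": -0.006, "claw": 0.3}, {"tx": 0.028, "ty": 0.005, "tz": 0.612, "wx": 0, "wy": 0, "wz": -0.006, "claw": 0.6}, {"tx": 0.028, "ty": 0.005, "tz": 0.612, "wx": 0, "wy": 0, "wz": -0.006, "claw": 0.7}])

```text
clock: 3.65
eef_pos: [488.0, 6.8, 66.4]
tool_rot: [3.14, -0.0, 1.481]
force: [0.2, 0.7, 0.4]
width: 44.2
gripper_force: 0.0
```

Emit:
jog_arm(plan=[{"tx": 0, "ty": 0, "tz": 0, "wx": 0, "wy": 0, "wz": 0, "claw": 0.8}, {"tx": 0, "ty": 0, "tz": 0, "wx": 0, "wy": 0, "wz": 0, "claw": 1}, {"tx": 0, "ty": 0, "tz": 0, "wx": 0, "wy": 0, "wz": 0, "claw": 1}, {"tx": 0, "ty": 0, "tz": 0, "wx": 0, "wy": 0, "wz": 0, "claw": 1}, {"tx": 0, "ty": 0, "tz": 0, "wx": 0, "wy": 0, "wz": 0, "claw": 1}, {"tx": 0, "ty": 0, "tz": 0, "wx": 0, "wy": 0, "wz": 0, "claw": 1}])

```text
clock: 4.25
eef_pos: [488.0, 6.9, 66.2]
tool_rot: [3.14, -0.0, 1.481]
force: [-0.0, 1.3, 5.8]
width: 15.4
gripper_force: 59.7
```

```bash
python3 -c "
from h import *
go([487.5,4.2,65],down(-5.3))"
```

```text
t [-0.0092 -0.0007  0.004 ] w [ 0.0007 -0.0001  0.0018] at [488.    6.9  66.2] [ 1.7994e+02 -1.0000e-02  8.4860e+01] clk 4.25 q [ 0.07  0.68 -0.21  2.09  0.34  0.4  -0.5 ] F [-0.   1.3  5.8] wd 15.4 60
```

Emit:
jog_arm(plan=[{"tx": 0, "ty": 0, "tz": -0.05, "wx": 0, "wy": 0, "wz": 0, "claw": 1}, {"tx": 0, "ty": 0, "tz": -0.12, "wx": 0, "wy": 0, "wz": 0, "claw": 1}, {"tx": 0, "ty": 0, "tz": -0.22, "wx": 0, "wy": 0, "wz": 0, "claw": 1}, {"tx": 0, "ty": 0, "tz": -0.33, "wx": 0, "wy": 0, "wz": 0, "claw": 1}, {"tx": 0.1, "ty": 0, "tz": -0.44, "wx": 0, "wy": 0, "wz": 0, "claw": 1}, {"tx": 0.2, "ty": 0, "tz": -0.55, "wx": 0, "wy": 0, "wz": 0, "claw": 1}, {"tx": 0.3, "ty": 0, "tz": -0.66, "wx": 0, "wy": 0, "wz": 0, "claw": 1}, {"tx": 0.4, "ty": 0, "tz": -0.77, "wx": 0, "wy": 0, "wz": 0, "claw": 1}, {"tx": 0.4, "ty": 0, "tz": -0.8, "wx": 0, "wy": 0, "wz": 0, "claw": 1}, {"tx": 0.4, "ty": 0, "tz": -0.8, "wx": 0, "wy": 0, "wz": 0, "claw": 1}, {"tx": 0.4, "ty": 0, "tz": -0.8, "wx": 0, "wy": 0, "wz": 0, "claw": 1}])

```text
clock: 5.35
eef_pos: [497.3, 124.7, 304.4]
tool_rot: [-3.139, 0.002, 1.48]
force: [1.1, -0.2, -2.7]
width: 14.7
gripper_force: 59.0
```

```bash
cat >> h.py <<'E'
OFF=np.array([-2.7,0,66.2])
def port(c,psi,a,d):
    Rp=R.from_euler('ZY',[psi,-25],degrees=True); 
    Rt=(Rp*R.from_euler('z',a+90,degrees=True)*R.from_euler('x',180,degrees=True)).as_matrix()
    return np.array(c)-d*Rp.as_matrix()[:,2]-Rt@OFF, Rt
E
python3 - <<'E'
from h import *
s=ctrl.read_state(); p=ctrl.get_image('wrist'); save('w2.png',p['img']); W=cloud(p,campose(p,s)); np.save('w2.npy',W)
for r in ctrl.trace(p,'filter_port')[:2]: print(r['score'],r['extent'])
hsv=cv2.cvtColor(p['img'],cv2.COLOR_RGB2HSV)
near=np.linalg.norm(np.nan_to_num(W)-[640,128,190.5],axis=2)<55
for nm,m in (('yel',(hsv[...,1]>110)&(hsv[...,2]>110)&(abs(hsv[...,0].astype(int)-26)<8)),('wht',(hsv[...,1]<60)&(hsv[...,2]>130))):
    k,l,t,cc=cv2.connectedComponentsWithStats((m&near).astype(np.uint8),connectivity=8)
    for i in range(1,k):
        if t[i,4]>15: print(nm,t[i,4],np.round(cc[i]),np.round(np.nanmean(W[l==i],0),1))
go(*port([640,128,190.5],1.4,82.5,-40))
E
```

```text
0.8 [532.9, 196.0, 155.5, 149.7]
yel 83 [532. 150.] [638.5 169.2 190.4]
yel 36 [514. 153.] [629.2 167.8 185.9]
yel 29 [504. 157.] [623.8 165.3 183.2]
yel 24 [495. 162.] [618.7 162.3 181.1]
yel 19 [487. 168.] [614.2 158.3 178.6]
yel 20 [574. 254.] [665.3  98.8 201.7]
yel 25 [564. 260.] [660.8  94.5 199.5]
yel 27 [554. 263.] [655.8  91.4 196.9]
yel 64 [528. 266.] [641.   88.  190.4]
yel 32 [544. 265.] [650.4  89.1 194.4]
wht 866 [528. 197.] [656.7 129.2 154. ]
wht 69 [467. 205.] [602.9 132.5 173.3]
wht 96 [601. 218.] [676.4 124.4 207.3]
t [0.0378 0.3161 0.0603] w [-0.2451 -0.1896 -0.973 ] at [497.3 124.6 304. ] [-1.7981e+02  1.1000e-01  8.4740e+01] clk 5.45 q [-0.03  0.37 -0.37  1.79  0.16  1.02 -0.56] F [ 0.4  0.2 -2.8] wd 15.0 59
```

View pics/w2.png

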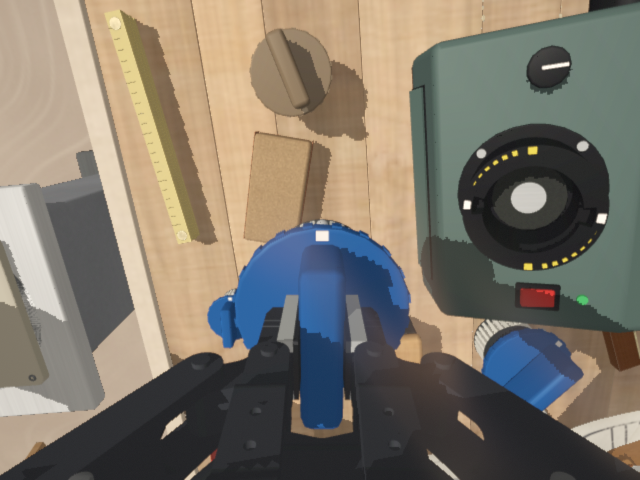

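The picture shows the filter held with its bar centred between the pads at (322,330) and its white pointer at (322,236). The port is at (533,196), clear in view. I'll check where the filter sits in the hand, then work out the hover.

```bash
python3 - <<'E'
from h import *
s=ctrl.read_state(); M=T(s['eef_pos'],s['tool_rot']); W=np.load('w2.npy'); img=cv2.imread('pics/w2.png')
L=(W-M[:3,3])@M[:3,:3]; hsv=cv2.cvtColor(img,cv2.COLOR_BGR2HSV); blue=(abs(hsv[...,0].astype(int)-110)<15)&(hsv[...,1]>120)
q=L[blue&(np.abs(L[...,0])<60)&(np.abs(L[...,1])<50)&(L[...,2]<30)&(L[...,2]>-40)]
print(np.histogram(q[:,2],bins=np.arange(-40,31,2)))
b=q[np.abs(q[:,2]+28)<4]; print('bar',len(b),b.min(0),b.max(0),np.median(b,0)); print(cv2.minAreaRect(b[:,:2].astype(np.float32)))
k=q[np.abs(q[:,2]-6)<3]; print('cap z',np.median(k[:,2]),cv2.minEnclosingCircle(k[:,:2].astype(np.float32)))
A=np.c_[k,np.ones(len(k))]; print('plane',np.linalg.lstsq(A[:,[0,1,3]],k[:,2],rcond=None)[0])
go(*port([639.7,128.5,190.4],1.85,82.5,-40))
E
```

```text
(array([   0,    0,    0,    2,   63, 4656, 1774,  219,   49,   42,   38,
         36,   35,   35,   33,   32,   37,   33,   33,   30,   17,  141,
       7679, 1169,   86,   18,    1,    0,    0,    0,    0,    0,    0,
          0,    0]), array([-40, -38, -36, -34, -32, -30, -28, -26, -24, -22, -20, -18, -16,
       -14, -12, -10,  -8,  -6,  -4,  -2,   0,   2,   4,   6,   8,  10,
        12,  14,  16,  18,  20,  22,  24,  26,  28,  30]))
bar 6712 [-33.72262589 -21.17143363 -31.23769029] [ 29.93651072   7.82766866 -24.27621298] [  2.38816441  -0.2279023  -28.46959868]
((-1.9062309265136719, -6.676702499389648), (28.96636390686035, 63.65513229370117), 89.91899871826172)
cap z 5.263428945091551 ((-1.9604763984680176, -0.4588390588760376), 38.35340118408203)
plane [ 9.35053067e-03 -2.37769679e-03  5.17884256e+00]
t [0.0382 0.3151 0.0606] w [-0.2461 -0.1889 -0.9779] at [497.3 124.6 304. ] [-1.7981e+02  1.1000e-01  8.4740e+01] clk 5.45 q [-0.03  0.37 -0.37  1.79  0.16  1.02 -0.56] F [ 0.4  0.2 -2.8] wd 15.0 59
```

```bash
sed -i 's/^OFF=.*/OFF=np.array([-2.2,-0.2,65.6])\nPC=[639.7,128.5,190.4]; PSI=1.85/' h.py; python3 -c "
from h import *
go(*port(PC,PSI,82.5,-40))"
```

```text
t [0.0389 0.3175 0.0617] w [-0.2461 -0.1889 -0.9779] at [497.3 124.6 304. ] [-1.7981e+02  1.1000e-01  8.4740e+01] clk 5.45 q [-0.03  0.37 -0.37  1.79  0.16  1.02 -0.56] F [ 0.4  0.2 -2.8] wd 15.0 59
```

Emit:
jog_arm(plan=[{"tx": 0.003, "ty": 0.025, "tz": 0.005, "wx": -0.02, "wy": -0.015, "wz": -0.078, "claw": 1}, {"tx": 0.006, "ty": 0.05, "tz": 0.01, "wx": -0.04, "wy": -0.03, "wz": -0.156, "claw": 1}, {"tx": 0.009, "ty": 0.075, "tz": 0.015, "wx": -0.06, "wy": -0.045, "wz": -0.235, "claw": 1}, {"tx": 0.012, "ty": 0.1, "tz": 0.02, "wx": -0.08, "wy": -0.06, "wz": -0.313, "claw": 1}, {"tx": 0.015, "ty": 0.125, "tz": 0.025, "wx": -0.1, "wy": -0.075, "wz": -0.39, "claw": 1}, {"tx": 0.018, "ty": 0.15, "tz": 0.03, "wx": -0.12, "wy": -0.09, "wz": -0.47, "claw": 1}, {"tx": 0.021, "ty": 0.175, "tz": 0.035, "wx": -0.14, "wy": -0.105, "wz": -0.548, "claw": 1}, {"tx": 0.024, "ty": 0.2, "tz": 0.04, "wx": -0.16, "wy": -0.12, "wz": -0.626, "claw": 1}, {"tx": 0.027, "ty": 0.225, "tz": 0.045, "wx": -0.18, "wy": -0.135, "wz": -0.704, "claw": 1}, {"tx": 0.03, "ty": 0.25, "tz": 0.05, "wx": -0.2, "wy": -0.15, "wz": -0.782, "claw": 1}, {"tx": 0.034, "ty": 0.28, "tz": 0.055, "wx": -0.225, "wy": -0.17, "wz": -0.88, "claw": 1}, {"tx": 0.038, "ty": 0.315, "tz": 0.06, "wx": -0.246, "wy": -0.189, "wz": -0.978, "claw": 1}])

```text
clock: 6.65
eef_pos: [592.3, 128.1, 285.9]
tool_rot: [3.077, 0.429, 3.014]
force: [0.2, 0.0, -2.1]
width: 15.2
gripper_force: 59.0
```

Emit:
jog_arm(plan=[{"tx": 0, "ty": 0, "tz": 0, "wx": 0, "wy": 0, "wz": 0, "claw": 1}, {"tx": 0, "ty": 0, "tz": 0, "wx": 0, "wy": 0, "wz": 0, "claw": 1}, {"tx": 0, "ty": 0, "tz": 0, "wx": 0, "wy": 0, "wz": 0, "claw": 1}])

```text
clock: 6.95
eef_pos: [593.0, 129.1, 287.4]
tool_rot: [3.074, 0.429, 3.005]
force: [0.3, 0.1, -2.8]
width: 15.0
gripper_force: 59.0
```

```bash
python3 -c "
from h import *
go(*port(PC,PSI,82.5,-40));go(*port(PC,PSI,82.5,-5))"
```

```text
t [ 0.0021 -0.0058  0.0066] w [-0.0019 -0.0011 -0.0144] at [593.  129.1 287.4] [176.1   24.59 172.17] clk 6.95 q [ 0.1   0.38 -0.58  1.98  0.74  0.55  0.45] F [ 0.3  0.1 -2.8] wd 15.0 59
t [ 0.0019 -0.0054  0.1233] w [-0.0019 -0.0011 -0.0144] at [593.  129.1 287.4] [176.1   24.59 172.17] clk 6.95 q [ 0.1   0.38 -0.58  1.98  0.74  0.55  0.45] F [ 0.3  0.1 -2.8] wd 15.0 59
```

Emit:
jog_arm(plan=[{"tx": 0.002, "ty": -0.0055, "tz": 0.02, "wx": -0.002, "wy": -0.001, "wz": -0.014, "claw": 1}, {"tx": 0.002, "ty": -0.0055, "tz": 0.05, "wx": -0.002, "wy": -0.001, "wz": -0.014, "claw": 1}, {"tx": 0.002, "ty": -0.0055, "tz": 0.08, "wx": -0.002, "wy": -0.001, "wz": -0.014, "claw": 1}, {"tx": 0.002, "ty": -0.0055, "tz": 0.105, "wx": -0.002, "wy": -0.001, "wz": -0.014, "claw": 1}, {"tx": 0.002, "ty": -0.0055, "tz": 0.12, "wx": -0.002, "wy": -0.001, "wz": -0.014, "claw": 1}, {"tx": 0.002, "ty": -0.0055, "tz": 0.123, "wx": -0.002, "wy": -0.001, "wz": -0.014, "claw": 1}, {"tx": 0.002, "ty": -0.0055, "tz": 0.123, "wx": -0.002, "wy": -0.001, "wz": -0.014, "claw": 1}, {"tx": 0.002, "ty": -0.0055, "tz": 0.123, "wx": -0.002, "wy": -0.001, "wz": -0.014, "claw": 1}])

```text
clock: 7.75
eef_pos: [608.3, 128.3, 254.2]
tool_rot: [3.081, 0.434, 3.032]
force: [0.6, 0.5, -2.4]
width: 15.2
gripper_force: 59.0
```

```bash
python3 - <<'E'
from h import *
go(*port(PC,PSI,82.5,-5)); go(*port(PC,PSI,82.5,34))
a=ctrl.get_image('wrist')['img'];b=ctrl.get_image('scene')['img'][150:270,200:360]
save('w3.png',np.vstack([cv2.resize(a,(440,330)),cv2.resize(b,(440,270),interpolation=cv2.INTER_CUBIC)]))
E
```

```text
t [ 0.0021 -0.0012  0.0016] w [0.0006 0.001  0.0013] at [608.3 128.3 254.2] [176.51  24.86 173.7 ] clk 7.75 q [ 0.05  0.44 -0.52  1.99  0.84  0.48  0.39] F [ 0.6  0.5 -2.4] wd 15.2 59
t [ 0.0023 -0.0014  0.1316] w [0.0006 0.001  0.0013] at [608.3 128.3 254.2] [176.51  24.86 173.7 ] clk 7.75 q [ 0.05  0.44 -0.52  1.99  0.84  0.48  0.39] F [ 0.6  0.5 -2.4] wd 15.2 59
```

View pics/w3.png

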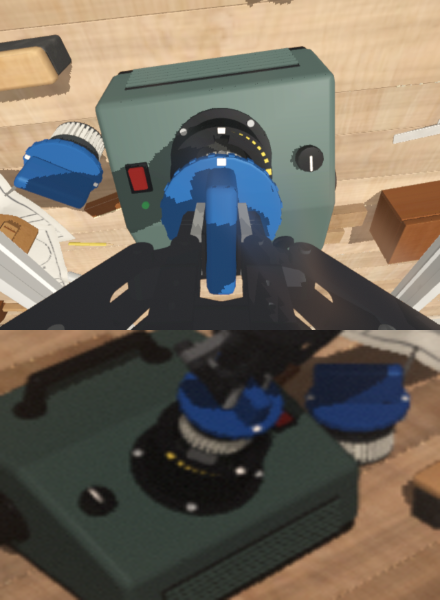

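The pointer at (221,161) lines up with the white mark at (221,131), and the nose is over the mouth. Inserting.

Emit:
jog_arm(plan=[{"tx": 0.0023, "ty": -0.0014, "tz": 0.015, "wx": 0, "wy": 0.001, "wz": 0.001, "claw": 1}, {"tx": 0.0023, "ty": -0.0014, "tz": 0.03, "wx": 0, "wy": 0.001, "wz": 0.001, "claw": 1}, {"tx": 0.0023, "ty": -0.0014, "tz": 0.045, "wx": 0, "wy": 0.001, "wz": 0.001, "claw": 1}, {"tx": 0.0023, "ty": -0.0014, "tz": 0.06, "wx": 0, "wy": 0.001, "wz": 0.001, "claw": 1}, {"tx": 0.0023, "ty": -0.0014, "tz": 0.075, "wx": 0, "wy": 0.001, "wz": 0.001, "claw": 1}, {"tx": 0.0023, "ty": -0.0014, "tz": 0.09, "wx": 0, "wy": 0.001, "wz": 0.001, "claw": 1}, {"tx": 0.0023, "ty": -0.0014, "tz": 0.105, "wx": 0, "wy": 0.001, "wz": 0.001, "claw": 1}, {"tx": 0.0023, "ty": -0.0014, "tz": 0.12, "wx": 0, "wy": 0.001, "wz": 0.001, "claw": 1}, {"tx": 0.0023, "ty": -0.0014, "tz": 0.131, "wx": 0, "wy": 0.001, "wz": 0.001, "claw": 1}, {"tx": 0.0023, "ty": -0.0014, "tz": 0.131, "wx": 0, "wy": 0.001, "wz": 0.001, "claw": 1}, {"tx": 0.0023, "ty": -0.0014, "tz": 0.131, "wx": 0, "wy": 0.001, "wz": 0.001, "claw": 1}])

```text
clock: 8.95
eef_pos: [624.2, 128.4, 218.0]
tool_rot: [3.08, 0.432, 3.03]
force: [-0.8, -0.3, -1.4]
width: 15.3
gripper_force: 59.0
```

```bash
python3 - <<'E'
from h import *
go(*port(PC,PSI,82.5,34)); go(*port(PC,PSI,82.5,51))
E
```

```text
t [-0.0006  0.0005 -0.0001] w [ 0.0005 -0.0003  0.0003] at [624.2 128.4 218. ] [176.49  24.75 173.62] clk 8.95 q [-0.    0.5  -0.44  1.99  0.94  0.42  0.3 ] F [-0.8 -0.3 -1.4] wd 15.3 59
t [-0.0007  0.0004  0.0565] w [ 0.0005 -0.0003  0.0003] at [624.2 128.4 218. ] [176.49  24.75 173.62] clk 8.95 q [-0.    0.5  -0.44  1.99  0.94  0.42  0.3 ] F [-0.8 -0.3 -1.4] wd 15.3 59
```

Emit:
jog_arm(plan=[{"tx": 0, "ty": 0, "tz": 0.01, "wx": 0, "wy": 0, "wz": 0, "claw": 1}, {"tx": 0, "ty": 0, "tz": 0.02, "wx": 0, "wy": 0, "wz": 0, "claw": 1}, {"tx": 0, "ty": 0, "tz": 0.03, "wx": 0, "wy": 0, "wz": 0, "claw": 1}, {"tx": 0, "ty": 0, "tz": 0.04, "wx": 0, "wy": 0, "wz": 0, "claw": 1}, {"tx": 0, "ty": 0, "tz": 0.048, "wx": 0, "wy": 0, "wz": 0, "claw": 1}, {"tx": 0, "ty": 0, "tz": 0.054, "wx": 0, "wy": 0, "wz": 0, "claw": 1}, {"tx": 0, "ty": 0, "tz": 0.058, "wx": 0, "wy": 0, "wz": 0, "claw": 1}, {"tx": 0, "ty": 0, "tz": 0.058, "wx": 0, "wy": 0, "wz": 0, "claw": 1}, {"tx": 0, "ty": 0, "tz": 0.058, "wx": 0, "wy": 0, "wz": 0, "claw": 1}])

```text
clock: 9.85
eef_pos: [631.7, 128.6, 202.5]
tool_rot: [3.08, 0.432, 3.03]
force: [-4.0, -1.3, 4.9]
width: 15.0
gripper_force: 60.3
```

```bash
python3 - <<'E'
from h import *
go(*port(PC,PSI,82.5,51)); go(*port(PC,PSI,-3,51))
E
```

```text
t [ 0.      0.0006 -0.0008] w [ 0.0005 -0.      0.0002] at [631.7 128.6 202.5] [176.48  24.77 173.61] clk 9.85 q [-0.03  0.53 -0.4   1.99  0.98  0.39  0.26] F [-4.  -1.3  4.9] wd 15.0 60
t [-0.0074  0.0072 -0.0008] w [ 4.000e-04 -4.000e-04  9.502e-01] at [631.7 128.6 202.5] [176.48  24.77 173.61] clk 9.85 q [-0.03  0.53 -0.4   1.99  0.98  0.39  0.26] F [-4.  -1.3  4.9] wd 15.0 60
```

Emit:
jog_arm(plan=[{"tx": 0, "ty": 0.0005, "tz": 0, "wx": 0, "wy": 0, "wz": 0.04, "claw": 1}, {"tx": 0, "ty": 0.001, "tz": 0, "wx": 0, "wy": 0, "wz": 0.1, "claw": 1}, {"tx": -0.0003, "ty": 0.002, "tz": 0, "wx": 0, "wy": 0, "wz": 0.17, "claw": 1}, {"tx": -0.0005, "ty": 0.0027, "tz": 0, "wx": 0, "wy": 0, "wz": 0.24, "claw": 1}, {"tx": -0.0009, "ty": 0.0034, "tz": 0, "wx": 0, "wy": 0, "wz": 0.31, "claw": 1}, {"tx": -0.0013, "ty": 0.0041, "tz": 0, "wx": 0, "wy": 0, "wz": 0.38, "claw": 1}, {"tx": -0.0017, "ty": 0.0047, "tz": 0, "wx": 0, "wy": 0, "wz": 0.45, "claw": 1}, {"tx": -0.0023, "ty": 0.0053, "tz": 0, "wx": 0, "wy": 0, "wz": 0.52, "claw": 1}, {"tx": -0.0029, "ty": 0.0058, "tz": 0, "wx": 0, "wy": 0, "wz": 0.59, "claw": 1}, {"tx": -0.0036, "ty": 0.0063, "tz": 0, "wx": 0, "wy": 0, "wz": 0.66, "claw": 1}, {"tx": -0.0043, "ty": 0.0066, "tz": 0, "wx": 0, "wy": 0, "wz": 0.73, "claw": 1}, {"tx": -0.0043, "ty": 0.0066, "tz": 0, "wx": 0, "wy": 0, "wz": 0.73, "claw": 1}])

```text
clock: 11.05
eef_pos: [633.3, 130.8, 203.5]
tool_rot: [2.72, 0.121, 1.869]
force: [-2.8, -0.8, 4.9]
width: 15.0
gripper_force: 60.3
```

```bash
python3 - <<'E'
from h import *
go(*port(PC,PSI,-3,51)); print(ctrl.read_state()['torque'])
E
```

```text
t [-0.0014  0.0013 -0.0001] w [ 0.0007 -0.0007  0.2189] at [633.3 130.8 203.5] [155.86   6.93 107.08] clk 11.05 q [-0.22  0.51 -0.13  1.99  0.68  0.29 -0.62] F [-2.8 -0.8  4.9] wd 15.0 60
[-0.12191103  0.70566898 -0.06538601]
```

Emit:
jog_arm(plan=[{"tx": -0.0004, "ty": 0.0004, "tz": 0, "wx": 0, "wy": 0, "wz": 0.06, "claw": 1}, {"tx": -0.0008, "ty": 0.0007, "tz": 0, "wx": 0, "wy": 0, "wz": 0.12, "claw": 1}, {"tx": -0.0012, "ty": 0.001, "tz": 0, "wx": 0, "wy": 0, "wz": 0.17, "claw": 1}, {"tx": -0.0014, "ty": 0.0012, "tz": 0, "wx": 0, "wy": 0, "wz": 0.205, "claw": 1}, {"tx": -0.0014, "ty": 0.0012, "tz": 0, "wx": 0, "wy": 0, "wz": 0.215, "claw": 1}, {"tx": -0.0014, "ty": 0.0012, "tz": 0, "wx": 0, "wy": 0, "wz": 0.215, "claw": 1}, {"tx": -0.0014, "ty": 0.0012, "tz": 0, "wx": 0, "wy": 0, "wz": 0.215, "claw": 1}])

```text
clock: 11.75
eef_pos: [633.8, 130.6, 203.7]
tool_rot: [2.705, -0.02, 1.564]
force: [-1.9, 0.4, 5.5]
width: 14.9
gripper_force: 60.2
```

```bash
python3 - <<'E'
from h import *
go(*port(PC,PSI,-3,51)); go(*port(PC,PSI,-3,45.5)); print(ctrl.read_state()['torque'])
E
```

```text
t [-0.0002 -0.0001 -0.0002] w [ 0.0006 -0.001   0.0054] at [633.8 130.6 203.7] [154.97  -1.14  89.61] clk 11.75 q [-0.27  0.51 -0.06  1.99  0.58  0.27 -0.86] F [-1.9  0.4  5.5] wd 14.9 60
t [-0.0002 -0.     -0.0185] w [ 0.0006 -0.001   0.0054] at [633.8 130.6 203.7] [154.97  -1.14  89.61] clk 11.75 q [-0.27  0.51 -0.06  1.99  0.58  0.27 -0.86] F [-1.9  0.4  5.5] wd 14.9 60
[-0.01046959  0.64551581 -0.00271691]
```

Emit:
jog_arm(plan=[{"tx": 0, "ty": 0, "tz": 0, "wx": 0, "wy": 0, "wz": 0.015, "claw": 1}, {"tx": 0, "ty": 0, "tz": 0, "wx": 0, "wy": 0, "wz": 0.03, "claw": 1}, {"tx": 0, "ty": 0, "tz": 0, "wx": 0, "wy": 0, "wz": 0.03, "claw": 1}, {"tx": 0, "ty": 0, "tz": -0.006, "wx": 0, "wy": 0, "wz": 0.025, "claw": 1}, {"tx": 0, "ty": 0, "tz": -0.012, "wx": 0, "wy": 0, "wz": 0.02, "claw": 1}, {"tx": 0, "ty": 0, "tz": -0.018, "wx": 0, "wy": 0, "wz": 0.015, "claw": 1}, {"tx": 0, "ty": 0, "tz": -0.018, "wx": 0, "wy": 0, "wz": 0.015, "claw": 1}, {"tx": 0, "ty": 0, "tz": -0.018, "wx": 0, "wy": 0, "wz": 0.015, "claw": 1}])

```text
clock: 12.55
eef_pos: [631.3, 130.4, 208.1]
tool_rot: [2.706, -0.03, 1.542]
force: [-1.7, 0.1, 2.1]
width: 15.0
gripper_force: 59.8
```

```bash
python3 - <<'E'
from h import *
go(*port(PC,PSI,-3,45.5)); print(ctrl.read_state()['torque'])
E
```

```text
t [ 0.      0.0012 -0.0018] w [ 0.0001 -0.001  -0.0097] at [631.3 130.4 208.1] [155.04  -1.71  88.38] clk 12.55 q [-0.26  0.5  -0.06  1.99  0.57  0.28 -0.87] F [-1.7  0.1  2.1] wd 15.0 60
[0.24007422 0.44842594 0.07469611]
```

Emit:
jog_arm(plan=[{"tx": 0, "ty": 0, "tz": 0, "wx": 0, "wy": 0, "wz": 0, "claw": 0.7}, {"tx": 0, "ty": 0, "tz": 0, "wx": 0, "wy": 0, "wz": 0, "claw": 0.5}, {"tx": 0, "ty": 0, "tz": 0, "wx": 0, "wy": 0, "wz": 0, "claw": 0.4}, {"tx": 0, "ty": 0, "tz": 0, "wx": 0, "wy": 0, "wz": 0, "claw": 0.4}, {"tx": 0, "ty": 0, "tz": 0, "wx": 0, "wy": 0, "wz": 0, "claw": 0.4}, {"tx": 0, "ty": 0, "tz": -0.04, "wx": 0, "wy": 0, "wz": 0, "claw": 0.4}, {"tx": 0, "ty": 0, "tz": -0.12, "wx": 0, "wy": 0, "wz": 0, "claw": 0.4}, {"tx": 0, "ty": 0, "tz": -0.22, "wx": 0, "wy": 0, "wz": 0, "claw": 0.4}, {"tx": 0, "ty": 0, "tz": -0.32, "wx": 0, "wy": 0, "wz": 0, "claw": 0.4}, {"tx": 0, "ty": 0, "tz": -0.4, "wx": 0, "wy": 0, "wz": 0, "claw": 0.4}, {"tx": 0, "ty": 0, "tz": -0.4, "wx": 0, "wy": 0, "wz": 0, "claw": 0.4}, {"tx": 0, "ty": 0, "tz": -0.4, "wx": 0, "wy": 0, "wz": 0, "claw": 0.4}])

```text
clock: 13.75
eef_pos: [580.3, 128.1, 317.8]
tool_rot: [2.705, -0.03, 1.542]
force: [-0.8, 0.7, 0.5]
width: 51.5
gripper_force: 0.0
```

```bash
python3 - <<'E'
from h import *
s=ctrl.read_state(); p=ctrl.get_image('wrist'); W=cloud(p,campose(p,s))
Rp=R.from_euler('ZY',[PSI,-25],degrees=True).as_matrix(); L=(W-PC)@Rp
hsv=cv2.cvtColor(p['img'],cv2.COLOR_RGB2HSV); blue=(abs(hsv[...,0].astype(int)-110)<15)&(hsv[...,1]>120)
q=L[blue&(np.linalg.norm(np.nan_to_num(L),axis=2)<80)]
b=q[q[:,2]>44]; print('bar z (exp 48.5)',np.median(b[:,2]),cv2.minAreaRect(b[:,:2].astype(np.float32)))
k=q[(q[:,2]>9)&(q[:,2]<20)]; print('cap z (exp 14.5)',np.median(k[:,2]),cv2.minEnclosingCircle(k[:,:2].astype(np.float32)))
b=ctrl.get_image('scene')['img'][150:390,180:440]
save('end.png',np.vstack([cv2.resize(p['img'],(400,300)),cv2.resize(b,(400,300))])); print(s['clock'],s['force'],s['eef_pos'])
E
```

```text
bar z (exp 48.5) 47.776589585354074 ((0.0016393661499023438, 0.15399742126464844), (62.862979888916016, 15.964795112609863), 85.54984283447266)
cap z (exp 14.5) 14.122060722081404 ((-0.17150986194610596, -0.6241636276245117), 38.70547103881836)
13.75 [-0.8024349   0.66950199  0.51475273] [580.28914167 128.0958475  317.76024078]
```

View pics/end.png

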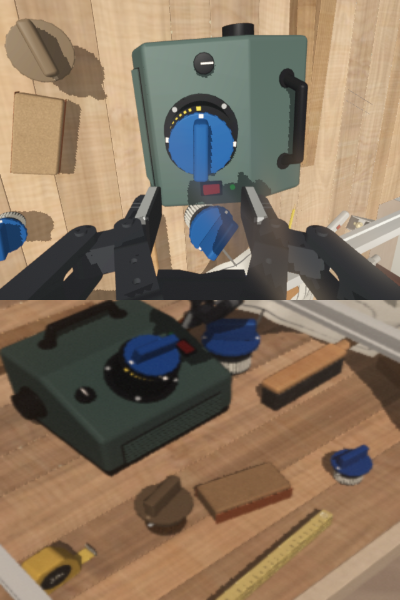

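The filter sits at (202,145) with its bar pointing at the yellow mark at (198,108). The cap is about 6 mm off the rim and the bar is 4.4° off the marks, inside the lock range. Everything else in view stands where it was.

```bash
python3 -c "
from cell import ctrl
print(ctrl.finish_job())"
```

```text
the job is handed in; nothing more can be done
None
```

The middle-sized clean filter is locked in the extractor's socket with its bar about 4° off the yellow marks (lock range ±5.5°). The gripper is clear, nothing else was seen to move, and I handed the job in at about 14 s; no verdict came back.

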